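Clamp the mended receipt book in the book press

ROBOT

A 6-joint arm with a two-finger parallel gripper is mounted at the origin on a cart in front of the work surface, level with it; the furniture and walls round the work are solid. World frame = base frame: x ahead of the robot, y to its left, z up, the work surface at z = 0. Lengths are in m, angles in degrees, forces in N, time in s.
With the tool pointing down it reaches from about 0.4 to 0.825 m from the base axis. Payload 7 kg.
Tool frame: the origin (TCP) lies at the very end of the fingers, on their centre line; the grasp point (between the pads) lies 19 mm behind it (ctrl.hold_point_z is the distance from the TCP to the grasp point, in m); z points along the fingers, y is the line along which they close (so a half turn about z gives the same grasp; the last joint's range is limited). The gripper opens to 88 mm and grips with 3 to 60 N. Pads are 19 mm wide; open, the fingers measure 130 mm over their backs; the gripper's body (78 mm by 193 mm) begins 47 mm behind the grasp point.
Start: joints at [-56.832, 20.546, 0.682, 0, -70.136, -16.507], TCP at [0.194, -0.647, 0.227] pointing down, gripper open.
Joint ranges: [-176.03, 176.03], [-82.01, 121.73], [-58.28, 71.71], [-173.87, 95.51], [-174.79, -0.11], [-173.66, 173.66]. Speed limits (degrees/s): [136.94, 136.94, 172.46, 180, 180, 180].

INTERFACE

Orientations are given as [roll, pitch, yaw] about the fixed x, y, z axes, in that order (R = Rz(yaw) Ry(pitch) Rx(roll)).
In Python, from plant import sensors, viewer, workorder, ctrl gives the robot as it stands.
- The arm moves only by the shell command python3 -m pendant 'ROWS'. ROWS is JSON, a list of rows, each a list of 3 entries, a list of its own where there are three numbers: the opening, from -1 (shut) to 1 (fully open), so that 0 is half open, then the shift along the tool's x, y, z in m, then the turn, a rotation vector about the tool's x, y, z in degrees. A call has 1 to 10 rows; each row is the pose to reach, as a shift and turn from the pose commanded when the call began, along the tool's axes at that moment; what a row does not reach only later rows make up. A row lasts 1/12 s, in which the tool goes at most 41.7 mm and 7.16 degrees, less where a joint would pass 70% of its speed; a pose out of reach is approached as far as the arm can. A call with a gripper value outside its range is refused whole. The fingers move at their own pace and stop on an object; the grip force is fixed at half the most. Time passes only in rows, so rows that repeat a pose let the fingers close. It gives the time, the measured TCP pose, the force, the opening and the grip force at its end, in the units of the state.
- sensors.get_obs(): the state, without advancing time (a new reading comes with each control period).
- viewer.snapshot(name): name is "side" or "top"; returns the picture (480x640x3 uint8, red, green, blue); there is no depth.
- viewer.camera_params(name): a dict with "fx", "fy", "cx", "cy" (pixels), "extrinsics" (4x4, takes a point from world to camera coordinates). Camera axes: x right, y up, looking along -z (the intrinsics and any distortion apply to the point x, -y, -z); pixel columns grow to the right and rows downward; lengths in m; the calibration is good to about 2 mm. A picture is of the moment at which its call begins. camera_params takes no time and is no camera call.
- workorder.close_job(): hands the job in; it is judged then, once.
The state is a dict: "clock": time; "joint_pos": joint angles; "qvel": joint speeds; "tau": joint torques, N m; "tool_pos": TCP position; "orientation": TCP orientation; "force": force on the tool from outside, world axes, zero at the start; "moment": the same for the moment, N m; "opening": finger opening in m; "gripper_force": force on a finger pad.
Only numpy, scipy, OpenCV 4.12 (cv2) and the standard library are available. Lean on these libraries where they do the work, as an engineer would, in place of code of your own. Each camera call takes 0.05 s, during which the arm holds its last target. There are 200 camera calls.

TASK

The red receipt book has just been re-glued and has to set in the small book press. First push it squarely home on the press bed, until its far end meets the stop strip at the back; then stand the loose crank on the square end of the press spindle, fully down, and wind it clockwise by its red knob, round and round, until the pressing plate clamps the book firmly. Leave the crank on the spindle, and leave the other things on the cabinet where they are.

Things in the scene. Friction and masses are not known exactly. Their poses are not given: they have to be found in the camera images.
- press: Small grey bench book press, fixed. Origin: centre of its underside, under the spindle; z up, +x to its back. Bed 200 (x) x 180 (y) mm, upper face 22 mm up; two bright columns 18 mm thick at y = +-76.5 mm, x = 0; across them a bridge 40 mm deep (x +-20), 184 mm wide, 92 to 116 mm up (nuts over the columns to 128 mm, boss round the spindle to 121 mm). Open front: the bed ends at x = -100 mm.
- stop (a point): Middle of the lower front edge of the dark stop strip at the back of the press bed: at x = +80 mm from the press's origin, 22 mm up. The strip is 116 mm wide and 10 mm high. Axes as the press's.
- platen (a joint): Travel (m) of the grey pressing plate under the bridge, 140 (x) x 116 (y) x 13 mm with its 7 mm springy blue felt facing, centred on the spindle. 0: raised, the felt's underside 55 mm above the press's origin; it grows as the plate comes down, 6 mm for each full turn of the spindle, and meets the top of the book (35 mm up) at 0.020.
- spindle (a joint): Angle (rad) of the vertical screw spindle; grows clockwise seen from above, lowering plate, spindle and crank 6 mm a turn (0.000955 m per rad). Starts at 4 to 9. The plate's felt meets the book at 20.9; then it squeezes by 76 N per rad more (80 N at 22.0); the thread ends at 24.1. Drag 0.32 N m: 4.3 N at the knob, 5.5 N at 22.0, 7.5 N at the end. It stays where it is left.
- seat (a point): Centre of the top of the dark collar (26 mm) near the spindle's top, on which the crank's hub rests; turns and sinks with the spindle. From it a bright square shaft 16 x 16 mm rises 22 mm, then tapers to 9 x 9 mm over 7 mm more. x and y are square to its flats, z up. At spindle = 0 it is 148 mm above the press's origin.
- crank: Loose winding crank, about 0.32 kg, on its hub. Origin: centre of the hub's underside, z up. Hub: dark block 36 x 36 mm, 40 high; socket 19 x 19 mm, 30 deep, open below, sides square to x and y (fits the shaft in any quarter turn). Arm 16 mm wide, 29 to 38 mm up, along -x to a red knob: axis 75 mm from the hub's, 26 mm thick, 40 to 80 mm up, spins freely. The hub's y faces are clear to grip.
- receipt_book: Loose red receipt book, 160 (x) x 110 (y) mm, 13 mm thick, about 0.19 kg, lying flat on the press bed between the columns. Origin: centre of its underside. It starts 25 to 45 mm short of the stop, sticking out towards the front; when home its origin is at the press's x = 0 and its near end at the press's x = -80 mm.
- leaflet_stand: Fixed white notice stand, an upright board 230 mm wide and 300 mm high that leans back, on a base 120 (x) x 230 (y) mm; keep clear of it. Origin: centre of the base's underside; -x is its front.
- tape_roll: Roll of brown parcel tape lying flat, 81 mm across, 19 mm high; bystander. Origin: centre of its underside.
- mug: White mug with blue flowers, 82 mm across, 91 mm high; bystander. Origin: centre of its underside.
- date_stamp: Black hand stamp with a red ball knob, 27 mm across, 76 mm high; bystander. Origin: centre of its underside.
- ink_bottle: Blue ink bottle with black cap, 37 mm across, 76 mm high; bystander. Origin: centre of its underside.

How it is judged:
By the outcome, as a careful person would: the job done as asked, in the order asked, and still so for the second after the job is handed in, with the robot touching nothing.
It also fails if it takes over 72 s, if anything falls off the work surface, if the arm or the gripper's body presses on something with over 40 N, if the wrist force passes 120 N, or if a joint passes its speed limit or range.

## Working session

There is one attempt and no reset: what is moved stays moved. The work goes in short steps, Python scripts to look and compute and a shell command to move; the robot and the scene stay as the last step left them, time stands still between calls to the robot, and variables do not carry over. Pictures are saved under pics/ and viewed, at most 10 in all, crops included, and the job is handed in when it is done.

```bash
mkdir -p pics; ls
python3 - <<'E'
from plant import sensors, viewer, workorder, ctrl
import cv2
print(sensors.get_obs(), ctrl.hold_point_z)
for n in("side","top"):
    p=viewer.camera_params(n);print(n,p)
    cv2.imwrite(f"pics/{n}0.png",viewer.snapshot(n)[:,:,::-1])
E
```

```text
pics
{'clock': 0.0, 'joint_pos': array([-5.68320512e+01,  2.05909252e+01,  6.32380774e-01, -2.13089045e-02,
       -7.01349427e+01, -1.65078233e+01]), 'qvel': array([-0.0129622 , -0.05951323,  0.0046129 ,  0.03833447,  0.12178283,
        0.01977623]), 'tau': array([-8.73603381e-05, -5.82721031e+01,  2.93052417e+01,  6.99706078e+00,
        6.96653282e-03, -2.21646551e-04]), 'tool_pos': array([ 0.19336349, -0.64618867,  0.22561412]), 'orientation': array([ 1.79904674e+02, -7.36083474e-03, -1.63347126e+02]), 'force': array([ 0.09435173, -0.32808626,  0.398494  ]), 'moment': array([-0.03163833,  0.04193368, -0.0117034 ]), 'gripper_force': 0.0, 'opening': 0.08743945607491792} 0.0188
side {'fx': 459.70591459109056, 'fy': 459.70591459109056, 'cx': 315.6876088997589, 'cy': 237.32454502094416, 'extrinsics': array([[-0.99982248,  0.00562374,  0.0179829 ,  0.52919479],
       [ 0.01442068, -0.38587006,  0.92244043, -0.06952737],
       [ 0.01212662,  0.922536  ,  0.38572046, -1.08211537],
       [ 0.        ,  0.        ,  0.        ,  1.        ]])}
top {'fx': 542.85361155464, 'fy': 542.85361155464, 'cx': 323.2544976119029, 'cy': 238.87869621274353, 'extrinsics': array([[-0.00524833, -0.99993342, -0.01027645,  0.0882295 ],
       [ 0.98442422, -0.00697232,  0.17567111, -0.52960636],
       [-0.17573106, -0.00919441,  0.98439527, -1.09586216],
       [ 0.        ,  0.        ,  0.        ,  1.        ]])}
```

View pics/side0.png

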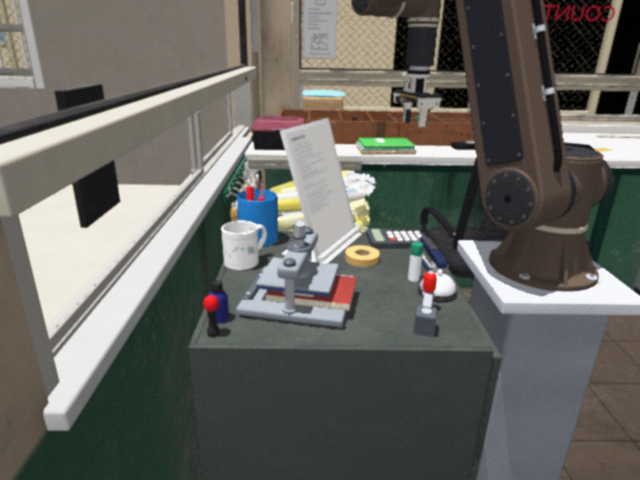

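View pics/top0.png

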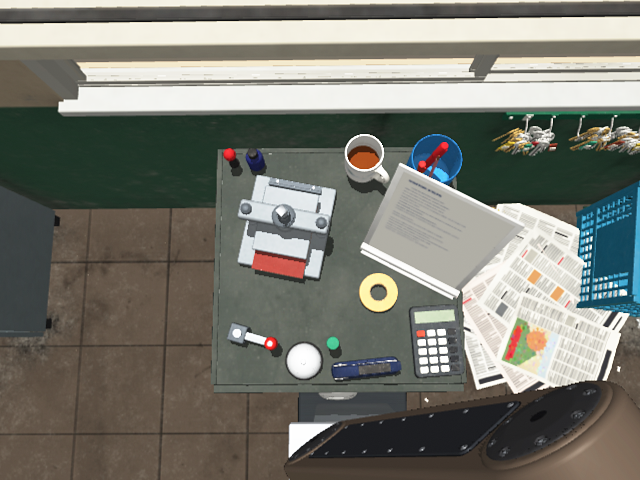

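The side view shows the press around (300,285) and the crank at (428,315) on the right. The top view shows the press at about (287,225), the red book's near end at (278,265), the crank hub at (238,333) and its red knob at (270,343). Next I'll enlarge these areas.

Run:
```python
import cv2,numpy as np
t=cv2.imread("pics/top0.png");s=cv2.imread("pics/side0.png")
a=cv2.resize(t[165:290,225:350],(600,600),interpolation=cv2.INTER_CUBIC) #4.8x
b=cv2.resize(t[315:360,220:286],(198*1,135),interpolation=cv2.INTER_CUBIC)
cv2.imwrite("pics/a.png",a)
c=cv2.resize(t[315:365,220:290],(560,400),interpolation=cv2.INTER_CUBIC)#8x
d=cv2.resize(s[260:340,400:430+20],(240,384)[:2],interpolation=cv2.INTER_CUBIC)#4.8x
e=np.zeros((400,800,3),np.uint8);e[:,:560]=c;e[:384,560:]=d
cv2.imwrite("pics/c.png",e)
```

```text
(no output)
```

View pics/a.png

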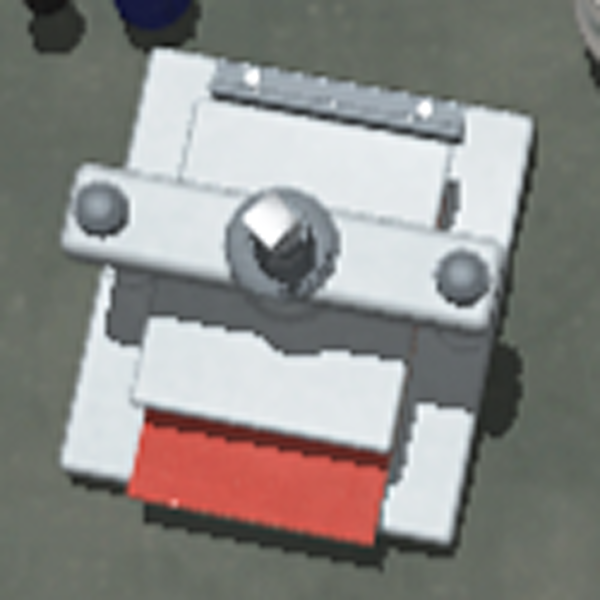

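View pics/c.png

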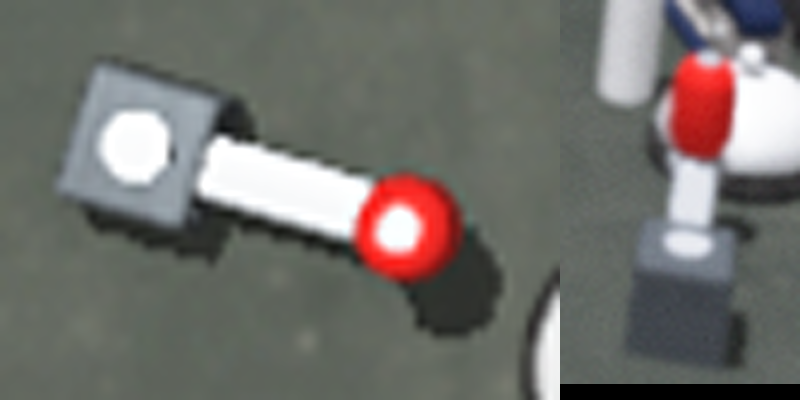

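The crop shows these positions:
- Bed corners at (150,48), (533,118), (450,545) and (63,468).
- Nuts at (101,208) and (463,277).
- The book's near edge from (128,495) to (375,545).
- The shaft tip at about (272,218).
- The hub-top corners at (102,62), (222,98), (185,225) and (58,188), with the knob at (409,228), in the second crop.

```bash
cat > h.py <<'E'
import numpy as np
from plant import viewer
def ray(n,px):
    p=viewer.camera_params(n);E=p["extrinsics"];R=E[:3,:3];c=-R.T@E[:3,3]
    d=R.T@np.array([(px[0]-p["cx"])/p["fx"],-(px[1]-p["cy"])/p["fy"],-1.])
    return c,d
def at_z(n,px,z):
    c,d=ray(n,px);return c+d*(z-c[2])/d[2]
def proj(n,X):
    p=viewer.camera_params(n);q=p["extrinsics"]@np.append(X,1)
    return np.array([p["cx"]+p["fx"]*q[0]/-q[2],p["cy"]-p["fy"]*q[1]/-q[2]])
def fit(L,W):
    L=np.array(L);W=np.array(W)[:,:2];a=L-L.mean(0);b=W-W.mean(0)
    y=np.arctan2((a[:,0]*b[:,1]-a[:,1]*b[:,0]).sum(),(a*b).sum())
    R=np.array([[np.cos(y),-np.sin(y)],[np.sin(y),np.cos(y)]]);t=W.mean(0)-R@L.mean(0)
    return t,np.degrees(y),np.linalg.norm(L@R.T+t-W,axis=1)
E
python3 - <<'E'
from h import *
np.set_printoptions(precision=4,suppress=True)
A=lambda u,v:(225+u/4.8-.4,165+v/4.8-.4)
C=lambda u,v:(220+u/8-.44,315+v/8-.44)
print("cam",ray("top",(0,0))[0])
L=[(.1,.09),(.1,-.09),(-.1,-.09),(-.1,.09),(0,.0765),(0,-.0765)]
W=[at_z("top",A(*q),z) for q,z in [((150,48),.022),((533,118),.022),((450,545),.022),((63,468),.022),((101,208),.128),((463,277),.128)]]
t,y,r=fit(L,W);print("press",t,y,r)
R=np.array([[np.cos(np.radians(y)),-np.sin(np.radians(y))],[np.sin(np.radians(y)),np.cos(np.radians(y))]])
for q in [(128,495),(375,545)]: print("book near",(at_z("top",A(*q),.035)[:2]-t)@R)
for z in(.165,.172): print("tip centre",(at_z("top",A(272,218),z)[:2]))
h=.018
W=[at_z("top",C(*q),.04) for q in[(102,62),(222,98),(185,225),(58,188)]]
# knob is image-right: -x => hub right side is -x
t2,y2,r2=fit([(h,-h),(-h,-h),(-h,h),(h,h)],W);print("crank",t2,y2,r2)
k=at_z("top",C(409,228),.08)[:2];print("knob",k,np.linalg.norm(k-t2),np.degrees(np.arctan2(*(t2-k)[::-1])))
for z in(.139,.142,.145): print("seatpx",z,[(proj("top",(*t,zz))-(224.6,164.6))*4.8 for zz in(z,z+.029)])
E
```

```text
cam [0.3292 0.0745 1.1727]
press [0.5646 0.1635] -11.114964705449035 [0.0007 0.0017 0.0018 0.003  0.0012 0.001 ]
book near [-0.1056  0.0546]
book near [-0.107  -0.0565]
tip centre [0.5656 0.1636]
tip centre [0.5639 0.163 ]
crank [0.3369 0.2632] 73.36657805641909 [0.0022 0.0021 0.0017 0.0014]
knob [0.3156 0.1898] 0.07639146244237553 73.78682950240689
seatpx 0.139 [array([277.7648, 234.8155]), array([271.5919, 218.5729])]
seatpx 0.142 [array([277.1417, 233.1759]), array([270.9338, 216.8412])]
seatpx 0.145 [array([276.5151, 231.5272]), array([270.2719, 215.0995])]
```

Run:
```python
from h import *
import cv2
np.set_printoptions(precision=3,suppress=True)
for n,q,zs in [("stand low",(362,247),(.0,.03)),("stand board top L",(400,167),(.29,)),("stand top R",(520,235),(.29,)),("stand low R",(455,293),(0.,.03)),("sill",(300,112),(.1,.2,.3,.4)),("mug",(365,160),(.09,)),("stamp",(230,155),(.07,)),("ball",(304,360),(.03,)),("green",(333,343),(.07,))]:
    print(n,[at_z("top",q,z) for z in zs])
# sill height from side view: edge pts, intersect with plane x = sill x for given z
for z in(.1,.2,.3,.4): print("sill side",z,at_z("side",(190,215),z), at_z("side",(120,345),z))
t=cv2.imread("pics/top0.png");s=cv2.imread("pics/side0.png")
a=cv2.resize(t[198:232,268:302],(400,400),interpolation=cv2.INTER_CUBIC)
b=cv2.resize(s[210:250,280:320],(400,400),interpolation=cv2.INTER_CUBIC)
cv2.imwrite("pics/d.png",np.hstack([a,b]))
```

```text
stand low [array([0.52 , 0.001, 0.   ]), array([0.515, 0.003, 0.03 ])]
stand board top L [array([ 0.609, -0.048,  0.29 ])]
stand top R [array([ 0.491, -0.242,  0.29 ])]
stand low R [array([ 0.418, -0.197,  0.   ]), array([ 0.416, -0.19 ,  0.03 ])]
sill [array([0.791, 0.132, 0.1  ]), array([0.748, 0.126, 0.2  ]), array([0.705, 0.121, 0.3  ]), array([0.662, 0.116, 0.4  ])]
mug [array([ 0.688, -0.003,  0.09 ])]
stamp [array([0.709, 0.282, 0.07 ])]
ball [array([0.28 , 0.126, 0.03 ])]
green [array([0.315, 0.066, 0.07 ])]
sill side 0.1 [ 0.825 -0.046  0.1  ] [0.794 0.459 0.1  ]
sill side 0.2 [0.749 0.227 0.2  ] [0.726 0.596 0.2  ]
sill side 0.3 [0.674 0.5   0.3  ] [0.659 0.733 0.3  ]
sill side 0.4 [0.598 0.772 0.4  ] [0.592 0.87  0.4  ]
```

View pics/d.png

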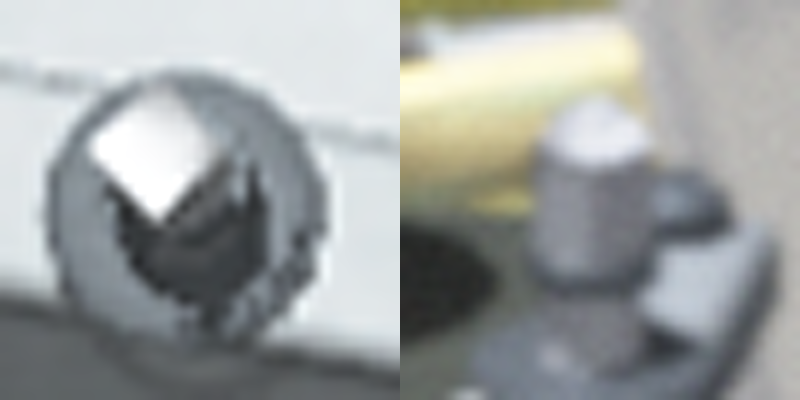

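The enlarged crop shows the square tip as a quad (90,150), (150,82), (220,145), (160,220), so the flats sit at a yaw of about 48° modulo 90. Next I'll compute the approach moves.

```bash
cat >> h.py <<'E'
T=np.array([.5646,.1635]);PY=-11.1
def pw(x,y=0):
    c,s=np.cos(np.radians(PY)),np.sin(np.radians(PY));return T+[c*x-s*y,s*x+c*y]
def go(*wps):
    "wps: (x,y,z,yaw) -> shift & turn in current tool axes"
    from plant import sensors
    from scipy.spatial.transform import Rotation as Ro
    o=sensors.get_obs();R0=Ro.from_euler("xyz",o["orientation"],degrees=True)
    print("at",o["clock"],o["tool_pos"].round(4),o["orientation"].round(2),"F",o["force"].round(1),"open",round(o["opening"],4),round(o["gripper_force"],1))
    for w in wps:
        d=R0.inv().apply(np.array(w[:3])-o["tool_pos"])
        r=(R0.inv()*Ro.from_euler("xyz",[180,0,w[3]],degrees=True)).as_rotvec(degrees=True)
        print(d.round(4).tolist(),r.round(2).tolist())
E
python3 -c "
from h import *
a=pw(-.145)
print(a,pw(-.0895));go((.42,-.33,.45,-180),(*a,.40,168.9),(*a,.029,168.9))"
```

```text
[0.42231256 0.19141569] [0.47677431 0.18073072]
at 0.1 [ 0.1934 -0.6462  0.2257] [ 1.7991e+02 -1.0000e-02 -1.6335e+02] F [-0.  -0.2 -0.1] open 0.0878 0.0
[-0.3077, 0.2384, -0.224] [0.08, -0.02, 16.65]
[-0.4594, 0.7372, -0.1732] [0.08, -0.03, 27.75]
[-0.4594, 0.7366, 0.1977] [0.08, -0.03, 27.75]
```

```bash
python3 -m pendant '[[0.36,[-0.308,0.238,-0.224],[0,0,16.6]],[0.36,[-0.308,0.238,-0.224],[0,0,16.6]],[0.36,[-0.308,0.238,-0.224],[0,0,16.6]],[0.36,[-0.308,0.238,-0.224],[0,0,16.6]],[0.36,[-0.308,0.238,-0.224],[0,0,16.6]],[0.36,[-0.308,0.238,-0.224],[0,0,16.6]],[0.36,[-0.308,0.238,-0.224],[0,0,16.6]],[0.36,[-0.308,0.238,-0.224],[0,0,16.6]],[0.36,[-0.308,0.238,-0.224],[0,0,16.6]],[0.36,[-0.308,0.238,-0.224],[0,0,16.6]]]'
python3 -c "
from h import *
a=pw(-.145)
go((*a,.40,168.9),(*a,.029,168.9))"
```

```text
clock: 0.93
tool_pos: [0.4044, -0.3514, 0.4353]
orientation: [180.0, 0.0, -179.9]
force: [0.9, -0.6, -0.1]
opening: 0.0593
gripper_force: 0.0
at 0.9333 [ 0.4044 -0.3514  0.4353] [ 179.99    0.   -179.94] F [ 0.9 -0.6 -0.1] open 0.0593 0.0
[-0.0185, 0.5428, 0.0355] [0.01, 0.0, 11.16]
[-0.0185, 0.5427, 0.4065] [0.01, 0.0, 11.16]
```

```bash
python3 -m pendant '[[0.36,[-0.018,0.543,0.035],[0,0,11.2]],[0.36,[-0.018,0.543,0.035],[0,0,11.2]],[0.36,[-0.018,0.543,0.035],[0,0,11.2]],[0.36,[-0.018,0.543,0.035],[0,0,11.2]],[0.36,[-0.018,0.543,0.035],[0,0,11.2]],[0.36,[-0.018,0.543,0.035],[0,0,11.2]],[0.36,[-0.018,0.543,0.035],[0,0,11.2]],[0.36,[-0.018,0.543,0.035],[0,0,11.2]],[0.36,[-0.018,0.543,0.035],[0,0,11.2]],[0.36,[-0.018,0.543,0.035],[0,0,11.2]]]'
python3 -m pendant '[[0.36,[-0.018,0.126,0.035],[0,0,0]],[0.36,[-0.018,0.126,0.035],[0,0,0]],[0.36,[-0.018,0.126,0.035],[0,0,0]],[0.36,[-0.018,0.126,0.035],[0,0,0]]]'
python3 -c "
from h import *
a=pw(-.145)
go((*a,.15,168.9),(*a,.029,168.9))"
```

```text
clock: 1.77
tool_pos: [0.4163, 0.0597, 0.408]
orientation: [180.0, 0.0, 168.9]
force: [1.5, -0.3, -1.0]
opening: 0.0592
gripper_force: 0.0
clock: 2.1
tool_pos: [0.4594, 0.1823, 0.3693]
orientation: [-179.8, -0.2, 169.0]
force: [0.4, -0.5, -0.6]
opening: 0.0598
gripper_force: 0.0
at 2.1 [0.4594 0.1823 0.3693] [-179.84   -0.21  169.01] F [ 0.4 -0.5 -0.6] open 0.0598 0.0
[0.0374, 0.0025, 0.2195] [-0.16, -0.21, 0.11]
[0.0369, 0.0028, 0.3405] [-0.16, -0.21, 0.11]
```

```bash
python3 -m pendant '[[0.36,[0.037,0.003,0.02],[0,0,0]],[0.36,[0.037,0.003,0.06],[0,0,0]],[0.36,[0.037,0.003,0.22],[0,0,0]],[0.36,[0.037,0.003,0.22],[0,0,0]],[0.36,[0.037,0.003,0.22],[0,0,0]],[0.36,[0.037,0.003,0.22],[0,0,0]],[0.36,[0.037,0.003,0.22],[0,0,0]],[0.36,[0.037,0.003,0.22],[0,0,0]]]'
python3 -c "
from h import *
a=pw(-.145)
go((*a,.029,168.9))"
```

```text
clock: 2.77
tool_pos: [0.4229, 0.1871, 0.1523]
orientation: [-179.8, -0.1, 168.9]
force: [1.2, 0.2, 0.8]
opening: 0.0597
gripper_force: 0.0
at 2.7667 [0.4229 0.1871 0.1523] [-1.7978e+02 -1.0000e-01  1.6888e+02] F [1.2 0.2 0.8] open 0.0597 0.0
[0.0012, 0.0045, 0.1233] [-0.22, -0.1, -0.02]
```

```bash
python3 -m pendant '[[0.36,[0.001,0.005,0.04],[0,0,0]],[0.36,[0.001,0.005,0.08],[0,0,0]],[0.36,[0.001,0.005,0.108],[0,0,0]],[0.36,[0.001,0.005,0.123],[0,0,0]],[0.36,[0.001,0.005,0.123],[0,0,0]],[0.36,[0.001,0.005,0.123],[0,0,0]]]'
python3 -c "
from h import *
go((*pw(-.12),.029,168.9),(*pw(-.0895),.029,168.9))"
```

```text
clock: 3.27
tool_pos: [0.4248, 0.1943, 0.0316]
orientation: [179.9, 0.1, 168.9]
force: [0.1, 0.7, 0.7]
opening: 0.0592
gripper_force: 0.0
at 3.2667 [0.4248 0.1943 0.0316] [1.7994e+02 7.0000e-02 1.6890e+02] F [0.1 0.7 0.7] open 0.0592 0.0
[-0.0231, -0.0033, 0.0026] [0.06, 0.07, -0.0]
[-0.0536, -0.0033, 0.0026] [0.06, 0.07, -0.0]
```

```bash
python3 -m pendant '[[0.36,[-0.012,-0.003,0.003],[0,0,0]],[0.36,[-0.020,-0.003,0.003],[0,0,0]],[0.36,[-0.025,-0.003,0.003],[0,0,0]],[0.36,[-0.030,-0.003,0.003],[0,0,0]],[0.36,[-0.034,-0.003,0.003],[0,0,0]],[0.36,[-0.038,-0.003,0.003],[0,0,0]],[0.36,[-0.042,-0.003,0.003],[0,0,0]],[0.36,[-0.045,-0.003,0.003],[0,0,0]],[0.36,[-0.047,-0.003,0.003],[0,0,0]],[0.36,[-0.048,-0.003,0.003],[0,0,0]]]'
python3 -c "
from h import *
go((*pw(-.0895),.029,168.9))"
```

```text
clock: 4.1
tool_pos: [0.4701, 0.1808, 0.0268]
orientation: [-180.0, -0.0, 168.9]
force: [-1.4, 0.2, 1.0]
opening: 0.0596
gripper_force: 0.6
at 4.1 [0.4701 0.1808 0.0268] [-1.7998e+02 -1.0000e-02  1.6886e+02] F [-1.4  0.2  1. ] open 0.0596 0.6
[-0.0065, 0.0012, -0.0022] [-0.02, -0.01, -0.04]
```

```bash
python3 -m pendant '[[0.36,[-0.002,0.001,-0.001],[0,0,0]],[0.36,[-0.004,0.001,-0.001],[0,0,0]],[0.36,[-0.005,0.001,-0.001],[0,0,0]],[0.36,[-0.006,0.001,-0.001],[0,0,0]],[0.36,[-0.007,0.001,-0.001],[0,0,0]]]'
python3 -m pendant '[[0.36,[-0.001,0,0],[0,0,0]],[0.36,[-0.001,0,0],[0,0,0]]]'
python3 -m pendant '[[0.36,[-0.001,0,0],[0,0,0]],[0.36,[-0.001,0,0],[0,0,0]]]'
```

```text
clock: 4.52
tool_pos: [0.4756, 0.1807, 0.0278]
orientation: [-180.0, -0.1, 168.8]
force: [-15.2, 9.4, 8.9]
opening: 0.0597
gripper_force: 8.7
clock: 4.68
tool_pos: [0.4757, 0.1807, 0.0278]
orientation: [-180.0, -0.2, 168.8]
force: [-16.9, 9.7, 9.1]
opening: 0.0595
gripper_force: 8.9
clock: 4.85
tool_pos: [0.4758, 0.1806, 0.0278]
orientation: [-180.0, -0.3, 168.8]
force: [-22.1, 11.7, 13.3]
opening: 0.0597
gripper_force: 11.9
```

```bash
python3 -m pendant '[[0.36,[0.006,0,0],[0,0,0]],[0.36,[0.03,0,0],[0,0,0]],[0.36,[0.055,0,0],[0,0,0]],[0.36,[0.055,0,-0.04],[0,0,0]],[0.36,[0.055,0,-0.08],[0,0,0]],[0.5,[0.055,0,-0.12],[0,0,0]],[0.6,[0.055,0,-0.16],[0,0,0]],[0.6,[0.055,0,-0.19],[0,0,0]],[0.6,[0.055,0,-0.19],[0,0,0]]]'
python3 - <<'E'
from h import *
import cv2
t=viewer.snapshot("top")[:,:,::-1];s=viewer.snapshot("side")[:,:,::-1]
cv2.imwrite("pics/t1.png",t);cv2.imwrite("pics/s1.png",s)
a=cv2.resize(t[165:290,225:350],(500,500),interpolation=cv2.INTER_CUBIC)
b=cv2.resize(s[225:335,225:365],(300,236),interpolation=cv2.INTER_CUBIC)
e=np.zeros((500,800,3),np.uint8);e[:,:500]=a;e[:236,500:]=b
cv2.imwrite("pics/e.png",e)
c=(.3369,.2632)
go((*c,.20,-106.6),(*c,.010,-106.6))
E
```

```text
clock: 5.6
tool_pos: [0.4279, 0.1927, 0.2249]
orientation: [179.5, 0.4, 168.9]
force: [1.1, 0.1, -0.9]
opening: 0.0701
gripper_force: 0.0
at 5.7 [0.4256 0.1913 0.2195] [1.7980e+02 1.2000e-01 1.6886e+02] F [ 0.   0.1 -0.9] open 0.0702 0.0
[0.1009, 0.0533, 0.0194] [0.07, 0.24, -84.54]
[0.1013, 0.0527, 0.2094] [0.07, 0.24, -84.54]
```

View pics/e.png

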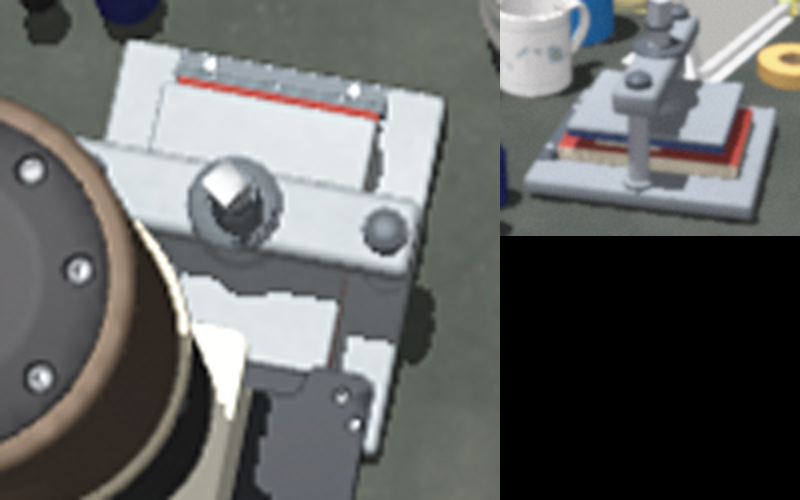

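The book's red far edge lies flush and parallel along the stop strip, from (178,80) to (380,118), so it is home. Next is the crank.

```bash
python3 -m pendant '[[1,[0.101,0.053,0.019],[0,0,-84.5]],[1,[0.101,0.053,0.019],[0,0,-84.5]],[1,[0.101,0.053,0.019],[0,0,-84.5]],[1,[0.101,0.053,0.019],[0,0,-84.5]],[1,[0.101,0.053,0.019],[0,0,-84.5]],[1,[0.101,0.053,0.019],[0,0,-84.5]],[1,[0.101,0.053,0.019],[0,0,-84.5]],[1,[0.101,0.053,0.019],[0,0,-84.5]],[1,[0.101,0.053,0.019],[0,0,-84.5]],[1,[0.101,0.053,0.019],[0,0,-84.5]]]'
python3 -m pendant '[[1,[0,0,0],[0,0,-13]],[1,[0,0,0],[0,0,-13]],[1,[0,0,0],[0,0,-13]]]'
python3 - <<'E'
from h import *
c=(.3369,.2632)
go((*c,.010,-106.6))
E
```

```text
clock: 6.53
tool_pos: [0.3357, 0.2616, 0.1975]
orientation: [180.0, -0.1, -119.2]
force: [0.1, 0.2, 0.3]
opening: 0.0876
gripper_force: 0.0
clock: 6.78
tool_pos: [0.3358, 0.2616, 0.1977]
orientation: [180.0, -0.1, -106.3]
force: [0.3, 0.8, -0.8]
opening: 0.0879
gripper_force: 0.0
at 6.7833 [0.3358 0.2616 0.1977] [ 1.7997e+02 -1.3000e-01 -1.0626e+02] F [ 0.3  0.8 -0.8] open 0.0879 0.0
[-0.0022, -0.0007, 0.1877] [0.03, -0.13, 0.34]
```

```bash
python3 -m pendant '[[1,[-0.002,-0.001,0.04],[0,0,0]],[1,[-0.002,-0.001,0.08],[0,0,0]],[1,[-0.002,-0.001,0.12],[0,0,0]],[1,[-0.002,-0.001,0.15],[0,0,0]],[1,[-0.002,-0.001,0.17],[0,0,0]],[1,[-0.002,-0.001,0.185],[0,0,0]],[1,[-0.002,-0.001,0.187],[0,0,0]],[1,[-0.002,-0.001,0.187],[0,0,0]]]'
python3 -m pendant '[[-0.4,[0,0,0],[0,0,0]],[-0.4,[0,0,0],[0,0,0]],[-1,[0,0,0],[0,0,0]],[-1,[0,0,0],[0,0,0]],[-1,[0,0,0],[0,0,0]],[-1,[0,0,0],[0,0,0]],[-1,[0,0,0],[0,0,0]]]'
python3 - <<'E'
from h import *
go((*T,.25,-132))
E
```

```text
clock: 7.45
tool_pos: [0.3372, 0.2627, 0.0108]
orientation: [180.0, -0.2, -106.7]
force: [0.3, -1.0, 1.0]
opening: 0.0875
gripper_force: 0.0
clock: 8.03
tool_pos: [0.3378, 0.264, 0.0122]
orientation: [-180.0, 0.0, -106.5]
force: [0.3, -0.3, 0.6]
opening: 0.0468
gripper_force: 0.0
at 8.0333 [0.3378 0.264  0.0122] [-1.7999e+02  3.0000e-02 -1.0652e+02] F [ 0.3 -0.3  0.6] open 0.0468 0.0
[0.0317, -0.2461, -0.2378] [0.0, 0.04, 25.48]
```

```bash
python3 -m pendant '[[-1,[0,0,0],[0,0,0]],[-1,[0,0,0],[0,0,0]],[-1,[0,0,0],[0,0,0]],[-1,[0,0,0],[0,0,0]]]'
python3 - <<'E'
from h import *
go((*T,.25,-132))
E
```

```text
clock: 8.37
tool_pos: [0.3377, 0.264, 0.012]
orientation: [180.0, 0.0, -106.5]
force: [-2.3, 0.4, 3.8]
opening: 0.0363
gripper_force: 30.0
at 8.3667 [0.3377 0.264  0.012 ] [ 1.8000e+02  1.0000e-02 -1.0652e+02] F [-2.3  0.4  3.8] open 0.0363 30.0
[0.0318, -0.2461, -0.238] [0.0, 0.01, 25.48]
```

```bash
python3 -m pendant '[[-1,[0,0,-0.02],[0,0,0]],[-1,[0,0,-0.06],[0,0,0]],[-1,[0,0,-0.1],[0,0,0]],[-1,[0,0,-0.14],[0,0,0]],[-1,[0,0,-0.18],[0,0,0]],[-1,[0,0,-0.215],[0,0,0]],[-1,[0.008,-0.06,-0.235],[0,0,6.4]],[-1,[0.013,-0.1,-0.235],[0,0,12.7]],[-1,[0.018,-0.14,-0.235],[0,0,19]],[-1,[0.023,-0.18,-0.235],[0,0,25.5]]]'
python3 - <<'E'
from h import *
go((*T,.24,-132))
E
```

```text
clock: 9.2
tool_pos: [0.4891, 0.1968, 0.247]
orientation: [180.0, 0.0, -132.3]
force: [0.1, 1.9, -3.9]
opening: 0.0359
gripper_force: 30.0
at 9.2 [0.4891 0.1968 0.247 ] [ 1.7997e+02  5.0000e-02 -1.3226e+02] F [ 0.1  1.9 -3.9] open 0.0359 30.0
[-0.0261, -0.0782, 0.0069] [0.03, 0.05, -0.26]
```

```bash
python3 -m pendant '[[-1,[-0.013,-0.039,0.003],[0,0,0]],[-1,[-0.022,-0.065,0.006],[0,0,0]],[-1,[-0.026,-0.078,0.006],[0,0,0]],[-1,[-0.026,-0.078,0.006],[0,0,0]],[-1,[-0.026,-0.078,0.006],[0,0,0]],[-1,[-0.026,-0.078,0.006],[0,0,0]]]'
python3 - <<'E'
from h import *
import cv2
t=viewer.snapshot("top")[:,:,::-1];s=viewer.snapshot("side")[:,:,::-1]
cv2.imwrite("pics/t2.png",t);cv2.imwrite("pics/s2.png",s)
a=cv2.resize(t[165:290,225:350],(400,400),interpolation=cv2.INTER_CUBIC) #3.2
b=cv2.resize(s[160:260,250:350],(400,400),interpolation=cv2.INTER_CUBIC) #4
cv2.imwrite("pics/f.png",np.hstack([a,b]))
go((*T,.24,-132))
E
```

```text
clock: 9.7
tool_pos: [0.5624, 0.1647, 0.2401]
orientation: [180.0, -0.1, -132.0]
force: [0.1, 0.6, -3.8]
opening: 0.0361
gripper_force: 30.0
at 9.8 [0.5624 0.1652 0.2409] [ 1.7998e+02  1.0000e-02 -1.3196e+02] F [-0.2 -0.9 -3.1] open 0.0358 30.0
[-0.0002, -0.0028, 0.0009] [0.02, 0.01, 0.04]
```

View pics/f.png

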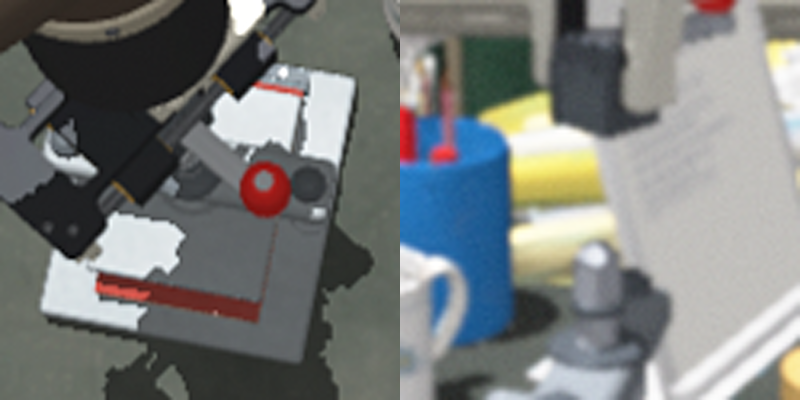

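Run:
```python
from h import *
np.set_printoptions(precision=4,suppress=True)
k=at_z("top",(225+265/3.2-.35,165+189/3.2-.35),.307)[:2]
print("knob",k)
for y in(47,48,49):
    a=np.radians(y);print("hub",k+.075*np.array([np.cos(a),np.sin(a)]))
hz=.2409-.012;a=np.radians(48)
for dx,dy in[(1,1),(1,-1),(-1,-1),(-1,1)]:
    d=.018*np.array([np.cos(a)*dx-np.sin(a)*dy,np.sin(a)*dx+np.cos(a)*dy])
    print((proj("side",(.5624+d[0],.1652+d[1],hz))-(249.6,159.6))*4)
for z in(.139,.145): print("tip",(proj("side",(*T,z+.029))-(249.6,159.6))*4)
print("tip seat px",(proj("side",(*T,.14))-(249.6,159.6))*4)
```

```text
knob [0.5091 0.1081]
hub [0.5602 0.163 ]
hub [0.5592 0.1639]
hub [0.5583 0.1647]
[204.085  138.2624]
[146.3282 121.4317]
[201.0551 105.5671]
[258.5202 121.4797]
tip [197.2595 245.6674]
tip [197.3099 233.6203]
tip seat px [197.0283 301.0401]
```

The top view shows the knob at (265,189) in the left crop. The side view shows the hub's lower corner at (605,137), above the tip at (598,240). The hub sits about 2 mm towards the knob in the grasp. I'll correct for that and lower.

```bash
python3 -m pendant '[[-1,[-0.0025,-0.003,0.02],[0,0,0]],[-1,[-0.0025,-0.003,0.04],[0,0,0]],[-1,[-0.0025,-0.003,0.05],[0,0,0]],[-1,[-0.0025,-0.003,0.055],[0,0,0]],[-1,[-0.0025,-0.003,0.06],[0,0,0]],[-1,[-0.0025,-0.003,0.065],[0,0,0]]]'
python3 -m pendant '[[-1,[0,0,0.004],[0,0,0]],[-1,[0,0,0.008],[0,0,0]],[-1,[0,0,0.010],[0,0,0]]]'
python3 -c "
from h import *
go((*T,.153,-132))"
```

```text
clock: 10.3
tool_pos: [0.5675, 0.1649, 0.1764]
orientation: [-180.0, 0.1, -132.0]
force: [-2.7, -2.5, 1.0]
opening: 0.0357
gripper_force: 30.0
clock: 10.55
tool_pos: [0.5667, 0.1642, 0.1655]
orientation: [180.0, -0.0, -132.0]
force: [-3.2, -1.2, -0.9]
opening: 0.036
gripper_force: 30.0
at 10.55 [0.5667 0.1642 0.1655] [ 1.7998e+02 -4.0000e-02 -1.3203e+02] F [-3.2 -1.2 -0.9] open 0.036 30.0
[0.0019, 0.001, 0.0125] [0.02, -0.04, -0.03]
```

```bash
python3 -m pendant '[[-1,[0.001,0.0005,0.004],[0,0,0]],[-1,[0.001,0.0005,0.007],[0,0,0]],[-1,[0.001,0.0005,0.010],[0,0,0]]]'
python3 -m pendant '[[-1,[0,0,0.001],[0,0,0]],[-1,[0,0,0.002],[0,0,0]]]'
python3 -m pendant '[[-1,[0,0,0.001],[0,0,0]],[-1,[0,0,0.002],[0,0,0]]]'
```

```text
clock: 10.8
tool_pos: [0.5665, 0.1642, 0.1555]
orientation: [-180.0, 0.0, -132.0]
force: [-1.6, -0.1, -2.2]
opening: 0.0358
gripper_force: 30.0
clock: 10.97
tool_pos: [0.5664, 0.1642, 0.1535]
orientation: [-180.0, 0.0, -132.0]
force: [-0.9, -0.0, -2.7]
opening: 0.0359
gripper_force: 30.0
clock: 11.13
tool_pos: [0.5665, 0.1642, 0.1533]
orientation: [-180.0, 0.0, -132.0]
force: [-8.6, 0.7, 16.1]
opening: 0.0357
gripper_force: 30.0
```

The crank seated: contact came at TCP z 0.1534 and a 16 N upward force, giving a spindle angle of about 6.8. Next I'll release, rise and move to the knob.

```bash
python3 -m pendant '[[0.2,[0,0,-0.001],[0,0,0]],[0.2,[0,0,-0.001],[0,0,0]],[0.2,[0,0,-0.001],[0,0,0]],[0.2,[0,0,-0.001],[0,0,0]],[0.2,[0,0,-0.03],[0,0,0]],[0.2,[0,0,-0.07],[0,0,0]],[0.2,[0,0,-0.1],[0,0,-7]]]'
python3 -c "
from h import *
k=(.515,.107)
go((*k,.25,-60),(*k,.188,-60))"
```

```text
clock: 11.72
tool_pos: [0.5666, 0.164, 0.2539]
orientation: [-179.9, 0.0, -125.1]
force: [1.4, 2.2, 0.7]
opening: 0.0526
gripper_force: 0.0
at 11.7167 [0.5666 0.164  0.2539] [-179.95    0.   -125.12] F [1.4 2.2 0.7] open 0.0526 0.0
[0.0763, 0.0094, 0.0039] [-0.05, -0.03, -65.12]
[0.0763, 0.0095, 0.0659] [-0.05, -0.03, -65.12]
```

```bash
python3 -m pendant '[[0.1,[0.04,0.005,0.004],[0,0,-65]],[0.1,[0.076,0.0095,0.004],[0,0,-65]],[0.1,[0.076,0.0095,0.004],[0,0,-65]],[0.1,[0.076,0.0095,0.004],[0,0,-65]],[0.1,[0.076,0.0095,0.004],[0,0,-65]],[0.1,[0.076,0.0095,0.004],[0,0,-65]],[0.1,[0.076,0.0095,0.004],[0,0,-65]],[0.1,[0.076,0.0095,0.004],[0,0,-65]],[0.1,[0.076,0.0095,0.004],[0,0,-65]],[0.1,[0.076,0.0095,0.004],[0,0,-65]]]'
python3 - <<'E'
from h import *
import cv2
t=viewer.snapshot("top")[:,:,::-1];s=viewer.snapshot("side")[:,:,::-1]
a=cv2.resize(t[165:290,225:350],(400,400),interpolation=cv2.INTER_CUBIC) #3.2
b=cv2.resize(s[160:260,250:350],(400,400),interpolation=cv2.INTER_CUBIC) #4
cv2.imwrite("pics/g.png",np.hstack([a,b]))
k=(.515,.107)
print((proj("side",(*k,.2214))-(249.6,159.6))*4,(proj("top",(*k,.2214))-(224.6,164.6))*3.2)
go((*k,.188,-60))
E
```

```text
clock: 12.55
tool_pos: [0.515, 0.1074, 0.2478]
orientation: [-180.0, -0.0, -59.7]
force: [0.5, -0.5, -0.1]
opening: 0.0484
gripper_force: 0.0
[303.25936968 102.9655563 ] [273.15058183 209.88119432]
at 12.65 [0.5149 0.1073 0.2477] [-180.     -0.    -60.23] F [-1.1 -0.7  0.1] open 0.0479 0.0
[0.0004, 0.0001, 0.0597] [-0.0, -0.0, -0.23]
```

View pics/g.png

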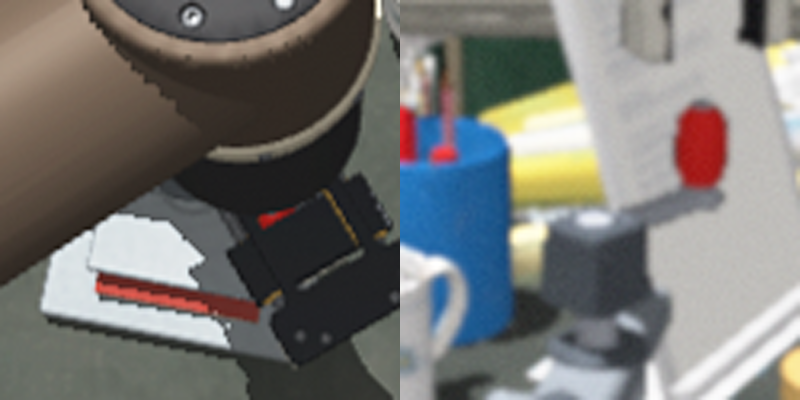

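The knob (crop (702,145)) is where predicted, the hub sits down on the collar, and the fingers straddle the knob from above.

```bash
python3 -m pendant '[[0.1,[0,0,0.03],[0,0,0]],[0.1,[0,0,0.05],[0,0,0]],[0.1,[0,0,0.06],[0,0,0]],[0.1,[0,0,0.06],[0,0,0]],[-1,[0,0,0.06],[0,0,0]],[-1,[0,0,0.06],[0,0,0]],[-1,[0,0,0.06],[0,0,0]],[-1,[0,0,0.06],[0,0,0]],[-1,[0,0,0.06],[0,0,0]],[-1,[0,0,0.06],[0,0,0]]]'
python3 -c "
from h import *
go((*T,.188,-60))"
```

```text
clock: 13.48
tool_pos: [0.5154, 0.1076, 0.1886]
orientation: [-179.9, -0.0, -60.0]
force: [0.4, -0.7, 2.3]
opening: 0.0255
gripper_force: 30.0
at 13.4833 [0.5154 0.1076 0.1886] [-1.7989e+02 -1.0000e-02 -6.0020e+01] F [ 0.4 -0.7  2.3] open 0.0255 30.0
[-0.0239, -0.0705, 0.0007] [-0.11, -0.01, -0.02]
```

```bash
python3 -c "
from h import *
a0=np.radians(228.6);y=np.radians(-60);r=.075
tx=np.array([np.cos(y),np.sin(y)]);ty=np.array([np.sin(y),-np.cos(y)])
for d in range(20,181,20):
    a=a0-np.radians(d);v=r*np.array([np.cos(a)-np.cos(a0),np.sin(a)-np.sin(a0)])
    print(d,(v@tx).round(4),(v@ty).round(4),round(.006*d/360,4))
"
```

```text
20 -0.0258 0.0039 0.0003
40 -0.0513 -0.0013 0.0007
60 -0.0735 -0.0148 0.001
80 -0.0898 -0.0352 0.0013
100 -0.0981 -0.0599 0.0017
120 -0.0974 -0.0859 0.002
140 -0.0879 -0.1102 0.0023
160 -0.0707 -0.1297 0.0027
180 -0.0478 -0.1422 0.003
```

```bash
python3 -m pendant '[[-1,[-0.013,0.003,0.0002],[0,0,0]],[-1,[-0.0258,0.0039,0.0003],[0,0,0]],[-1,[-0.0513,-0.0013,0.0007],[0,0,0]]]'
```

```text
clock: 13.73
tool_pos: [0.4904, 0.1506, 0.1881]
orientation: [-180.0, -0.1, -60.1]
force: [11.4, -3.7, -1.7]
opening: 0.0254
gripper_force: 30.0
```

```bash
python3 -m pendant '[[-1,[-0.0222,-0.0135,0.0003],[0,0,0]],[-1,[-0.0385,-0.0339,0.0006],[0,0,0]],[-1,[-0.0468,-0.0586,0.001],[0,0,0]]]'; python3 -m pendant '[[-1,[0.0007,-0.026,0.0003],[0,0,0]],[-1,[0.0102,-0.0503,0.0006],[0,0,0]],[-1,[0.0274,-0.0698,0.001],[0,0,0]],[-1,[0.0503,-0.0823,0.0013],[0,0,0]]]'; python3 -c "
from h import *
go((*T,.188,-60))"
```

```text
clock: 13.98
tool_pos: [0.5165, 0.2224, 0.1869]
orientation: [179.9, -0.0, -60.0]
force: [2.9, -9.3, -0.3]
opening: 0.0255
gripper_force: 30.0
clock: 14.32
tool_pos: [0.615, 0.2212, 0.1854]
orientation: [180.0, -0.0, -59.9]
force: [-7.8, -1.6, 6.6]
opening: 0.0254
gripper_force: 30.1
at 14.3167 [0.615  0.2212 0.1854] [ 1.7998e+02 -1.0000e-02 -5.9880e+01] F [-7.8 -1.6  6.6] open 0.0254 30.1
[0.0246, 0.0725, -0.0026] [0.02, -0.01, 0.12]
```

```bash
python3 -m pendant '[[-1,[0.0258,-0.0039,0.0003],[0,0,0]],[-1,[0.0513,0.0013,0.0007],[0,0,0]],[-1,[0.0735,0.0148,0.001],[0,0,0]],[-1,[0.0898,0.0352,0.0013],[0,0,0]],[-1,[0.0981,0.0599,0.0017],[0,0,0]],[-1,[0.0974,0.0859,0.002],[0,0,0]],[-1,[0.0879,0.1102,0.0023],[0,0,0]],[-1,[0.0707,0.1297,0.0027],[0,0,0]],[-1,[0.0478,0.1422,0.003],[0,0,0]]]'; python3 -c "
from h import *
go((.5154,.1076,.1826,-60))"
```

```text
clock: 15.07
tool_pos: [0.5155, 0.1064, 0.1832]
orientation: [-179.8, -0.1, -60.1]
force: [9.6, 5.6, -3.1]
opening: 0.0257
gripper_force: 30.0
at 15.0667 [0.5155 0.1064 0.1832] [-1.7975e+02 -7.0000e-02 -6.0120e+01] F [ 9.6  5.6 -3.1] open 0.0257 30.0
[-0.0011, -0.0006, 0.0006] [-0.25, -0.07, -0.12]
```

```bash
python3 -m pendant '[[-1,[-0.0258,0.0039,0.0003],[0,0,0]],[-1,[-0.0513,-0.0013,0.0007],[0,0,0]],[-1,[-0.0735,-0.0148,0.001],[0,0,0]],[-1,[-0.0898,-0.0352,0.0013],[0,0,0]],[-1,[-0.0981,-0.0599,0.0017],[0,0,0]],[-1,[-0.0974,-0.0859,0.002],[0,0,0]],[-1,[-0.0879,-0.1102,0.0023],[0,0,0]],[-1,[-0.0707,-0.1297,0.0027],[0,0,0]],[-1,[-0.0478,-0.1422,0.003],[0,0,0]]]'
```

```text
clock: 15.82
tool_pos: [0.6151, 0.2212, 0.1795]
orientation: [180.0, -0.0, -59.9]
force: [-7.7, -2.1, 7.8]
opening: 0.0252
gripper_force: 30.1
```

```bash
python3 -m pendant '[[-1,[0.0258,-0.0039,0.0003],[0,0,0]],[-1,[0.0513,0.0013,0.0007],[0,0,0]],[-1,[0.0735,0.0148,0.001],[0,0,0]],[-1,[0.0898,0.0352,0.0013],[0,0,0]],[-1,[0.0981,0.0599,0.0017],[0,0,0]],[-1,[0.0974,0.0859,0.002],[0,0,0]],[-1,[0.0879,0.1102,0.0023],[0,0,0]],[-1,[0.0707,0.1297,0.0027],[0,0,0]],[-1,[0.0478,0.1422,0.003],[0,0,0]]]'; python3 -c "
from h import *
go((.5154,.1076,.1766,-60))"
```

```text
clock: 16.57
tool_pos: [0.5155, 0.1064, 0.1772]
orientation: [-179.8, -0.1, -60.1]
force: [10.3, 5.8, -3.6]
opening: 0.0251
gripper_force: 30.0
at 16.5667 [0.5155 0.1064 0.1772] [-1.7975e+02 -8.0000e-02 -6.0120e+01] F [10.3  5.8 -3.6] open 0.0251 30.0
[-0.0011, -0.0006, 0.0006] [-0.25, -0.08, -0.12]
```

```bash
python3 -m pendant '[[-1,[-0.013,0.003,0.0002],[0,0,0]],[-1,[-0.0258,0.0039,0.0003],[0,0,0]],[-1,[-0.0513,-0.0013,0.0007],[0,0,0]]]';python3 -m pendant '[[-1,[-0.0222,-0.0135,0.0003],[0,0,0]],[-1,[-0.0385,-0.0339,0.0006],[0,0,0]],[-1,[-0.0468,-0.0586,0.001],[0,0,0]]]'
```

```text
clock: 16.82
tool_pos: [0.4904, 0.1511, 0.1765]
orientation: [-179.9, -0.1, -60.1]
force: [10.0, -2.8, -0.7]
opening: 0.0255
gripper_force: 30.0
clock: 17.07
tool_pos: [0.5164, 0.2227, 0.175]
orientation: [180.0, -0.0, -60.0]
force: [1.2, -8.1, 1.3]
opening: 0.0253
gripper_force: 30.0
```

```bash
python3 -m pendant '[[-1,[0.0007,-0.026,0.0003],[0,0,0]],[-1,[0.0102,-0.0503,0.0006],[0,0,0]],[-1,[0.0274,-0.0698,0.001],[0,0,0]],[-1,[0.0503,-0.0823,0.0013],[0,0,0]]]'
python3 - <<'E'
from h import *
import cv2
s=viewer.snapshot("side")[:,:,::-1]
b=cv2.resize(s[225:335,225:365],(700,550),interpolation=cv2.INTER_CUBIC)
cv2.imwrite("pics/i.png",b)
go((*T,.18,-60))
E
```

```text
clock: 17.4
tool_pos: [0.615, 0.2213, 0.1736]
orientation: [180.0, 0.0, -59.9]
force: [-8.3, -1.7, 8.7]
opening: 0.0252
gripper_force: 30.1
at 17.45 [0.618  0.2184 0.1733] [-1.800e+02 -8.000e-02 -5.998e+01] F [-1.5  1.7 11.1] open 0.0254 30.1
[0.0209, 0.0737, -0.0067] [-0.0, -0.08, 0.02]
```

View pics/i.png

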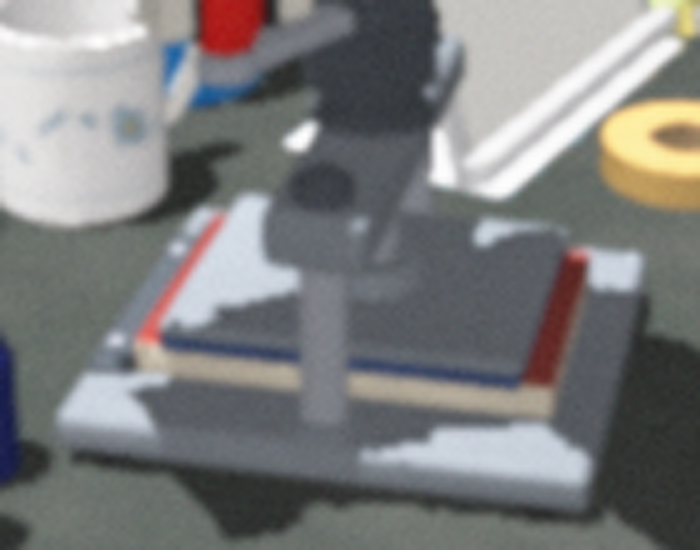

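The felt's blue edge now rests on the book's page block all along. Contact is confirmed, so I'll wind on in small steps and watch the force.

```bash
python3 -m pendant '[[-1,[0.013,-0.003,0.0002],[0,0,0]],[-1,[0.0258,-0.0039,0.0003],[0,0,0]]]'; python3 -m pendant '[[-1,[0.013,0.002,0.0002],[0,0,0]],[-1,[0.0255,0.0052,0.0004],[0,0,0]]]'; python3 -m pendant '[[-1,[0.0,0.0,0.0],[0,0,0]],[-1,[0.0,0.0,0.0],[0,0,0]]]'
```

```text
clock: 17.62
tool_pos: [0.6314, 0.2005, 0.1736]
orientation: [-179.9, 0.0, -60.0]
force: [-2.6, 3.9, 7.1]
opening: 0.0253
gripper_force: 30.0
clock: 17.78
tool_pos: [0.6399, 0.176, 0.1733]
orientation: [-179.8, 0.0, -60.0]
force: [-2.9, 6.4, 5.4]
opening: 0.0257
gripper_force: 30.0
clock: 17.95
tool_pos: [0.6399, 0.175, 0.1735]
orientation: [-179.8, -0.0, -60.0]
force: [1.0, 2.0, 5.3]
opening: 0.0253
gripper_force: 30.0
```

```bash
python3 -m pendant '[[-1,[0.012,0.006,0.0002],[0,0,0]],[-1,[0.0222,0.0135,0.0003],[0,0,0]]]'; python3 -m pendant '[[-1,[0.0,0.0,0.0],[0,0,0]],[-1,[0.0,0.0,0.0],[0,0,0]]]'
```

```text
clock: 18.12
tool_pos: [0.6398, 0.1507, 0.1732]
orientation: [-179.7, 0.0, -59.9]
force: [0.5, 6.3, 4.5]
opening: 0.0256
gripper_force: 30.0
clock: 18.28
tool_pos: [0.6394, 0.1493, 0.1732]
orientation: [-179.8, -0.0, -60.0]
force: [2.9, 2.6, 6.6]
opening: 0.0253
gripper_force: 30.0
```

```bash
python3 -m pendant '[[0,[0,0,0],[0,0,0]],[0,[0,0,0],[0,0,0]],[0,[0,0,0],[0,0,0]],[0,[0,0,-0.02],[0,0,0]],[0,[0,0,-0.05],[0,0,0]],[0,[0,0,-0.09],[0,0,0]],[0,[0,0,-0.13],[0,0,0]],[0,[-0.01,0.03,-0.17],[0,0,0]],[0,[-0.02,0.06,-0.2],[0,0,0]]]'; python3 -m pendant '[[0,[-0.02,0.04,0],[0,0,0]],[0,[-0.04,0.08,0],[0,0,0]],[0,[-0.04,0.12,0],[0,0,0]],[0,[-0.04,0.16,0],[0,0,0]],[0,[-0.04,0.16,0],[0,0,0]]]'
python3 - <<'E'
from h import *
import cv2
s=viewer.snapshot("side")[:,:,::-1];t=viewer.snapshot("top")[:,:,::-1]
a=cv2.resize(t[130:300,215:385],(400,400),interpolation=cv2.INTER_CUBIC)
b=cv2.resize(s[190:340,200:350],(400,400),interpolation=cv2.INTER_CUBIC)
cv2.imwrite("pics/j.png",np.hstack([a,b]))
E
```

```text
clock: 19.03
tool_pos: [0.5837, 0.1375, 0.3642]
orientation: [179.9, -0.0, -60.1]
force: [0.1, 0.8, 0.2]
opening: 0.044
gripper_force: 0.0
clock: 19.45
tool_pos: [0.4199, 0.0893, 0.3648]
orientation: [-179.9, 0.1, -60.0]
force: [-0.3, 1.0, -0.8]
opening: 0.0439
gripper_force: 0.0
```

View pics/j.png

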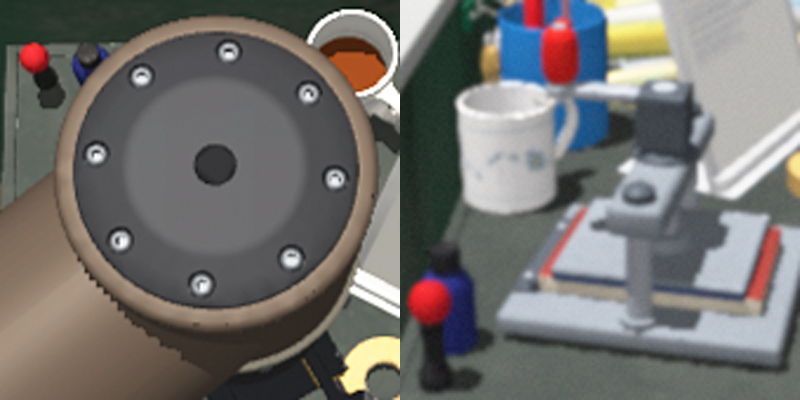

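The side view shows the crank still seated on the spindle (hub at (665,125), knob at (560,55)), the plate clamped on the book, and the bystanders in place. I'll hand the job in.

```bash
python3 -c "
from plant import workorder
print(workorder.close_job())"
```

```text
the job is handed in; nothing more can be done
None
```

The red book is home against the stop strip and clamped in the press, with the crank left on the spindle at about 23.5 rad (estimated, not measured directly); I handed the job in at about 19.5 s, with no verdict returned.

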